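# Take the fan-filter cover off the power supply for washing

## Robot

A 6-joint arm with a two-finger parallel gripper is mounted at the origin on the work surface. World frame = base frame: x ahead of the robot, y to its left, z up, the work surface at z = 0. Lengths are in m, angles in degrees, forces in N, time in s.
With the tool pointing down it reaches from about 0.325 to 0.925 m from the base axis. Payload 3.1 kg.
Tool frame: the origin (TCP) lies midway between the tips of the shut fingers; the grasp point (between the pads) lies 19 mm behind it; z points along the fingers, y is the direction in which the jaws open and shut (so a half turn about z gives the same grasp; the last joint's range is limited). The gripper opens to 85 mm and grips with 20 to 120 N. Pads are 22 mm wide; open, the fingers measure 114 mm over their backs; the gripper's body (76 mm by 85 mm) begins 54 mm behind the grasp point. The pads swing forward as they close: fully open they stand 13 mm farther back than shut.
Start: joints at [68.973, 12.427, 92.441, -0, 75.132, -6.429], TCP at [0.158, 0.605, 0.205] pointing down, gripper open.
Joint ranges: [-157.48, 157.48], [-44.54, 120.13], [17.64, 146.25], [-64.5, 244.5], [7.68, 150.69], [-147.95, 147.95]. Speed limits (degrees/s): [159.86, 159.86, 180, 180, 180, 180].

## Interface

Orientations are given as [roll, pitch, yaw] about the fixed x, y, z axes, in that order (R = Rz(yaw) Ry(pitch) Rx(roll)).
In Python, from plant import * gives the robot as it stands.
- The arm moves only by the shell command python3 -m creep 'ROWS' [OPENING] [FORCE]. ROWS is JSON, a list of rows, each a list of 4 numbers: the shift along the tool's x, y, z in m, then the turn about the tool's z in degrees. A call has 1 to 8 rows; each row shifts and turns the commanded pose from where the row before left it, along the tool's axes as they then stand; what a row does not reach is not made up. A row lasts 1/12 s, in which the tool goes at most 41.7 mm and 7.16 degrees, less where a joint would pass 70% of its speed; a pose out of reach is approached as far as the arm can. A call is refused whole if a number of a shift passes 0.0417 or a number of a turn 7.16, either way. A call with a gripper value outside its range is refused whole. OPENING is the opening in per cent of the stroke, from 0 (shut) to 100 (fully open), set as the call begins (- or left out, the last holds). The fingers move at their own pace and stop on an object; FORCE is the grip in N (left out, the last holds). Time passes only in rows, so rows that do not move let the fingers close. It gives the time, the measured TCP pose, the force and the opening at its end, in the units of the state.
- state(): the state, without advancing time (a new reading comes with each control period).
- grab_frame(name): name is "scene" or "top" or "wrist"; returns a dict with "pixels" (400x640x3 uint8, red, green, blue), "K" (3x3 intrinsics, pixels), "position" and "orientation" of the camera in the world. Camera axes: x right, y up, looking along -z (the intrinsics and any distortion apply to the point x, -y, -z); pixel columns grow to the right and rows downward; lengths in m; the calibration is good to about 2 mm. A picture is of the moment at which its call begins. There is no depth.
- job_done(): hands the job in, once; it reports no verdict.
The state is a dict: "t": time; "joints": joint angles; "joint_vel": joint speeds; "tau": joint torques, N m; "tool_pos": TCP position; "eef_rot": TCP orientation; "wrist_force": force on the tool from outside, world axes, zero at the start; "ft_torque": the same for the moment, N m; "width": finger opening in m.
Only numpy, scipy, OpenCV 4.12 (cv2) and the standard library are available. Lean on these libraries where they do the work, as an engineer would, in place of code of your own. Each camera call takes 0.05 s, during which the arm holds its last target. There are 200 camera calls.

## Task

The fan filter on top of the power supply is clogged: squeeze the cover's green snap tab in towards the cover and, keeping it squeezed, swing that edge up about the two lugs on the opposite side, then draw the lugs out from under their lips and lift the cover off, without forcing the tab, the lugs or the mount. Set the cover down (do not drop it) flat, louvres up, in the free part of the steel tray and let go. Leave everything else where it stands.

Things in the scene. Friction and masses are not known exactly. Their poses are not given: they have to be found in the camera images.
- cover_centre (a point): Centre (half-way up) of the cream louvred fan-filter cover, a cap 66 (x) x 56 (y) x 20 mm (z), 50 to 80 g, loose, held on the power supply by its tab and two lugs. z is up out of the louvres, the green tab is on its -y side, the lugs on its +y side; the underside is 10 mm below this point. The cover's y sides are flat walls at y = -28 and +28 mm; the +y wall is bare between the lugs (|x| < 21 mm).
- cover: The same cover; its origin is the centre of its underside, axes as cover_centre. Of a pinch over tab and opposite wall only the tab side gives: its middle moves from 4 mm (first touch) to 1.5 mm (fully in) on the tab side of the cover's middle, and a pinch that does not follow pushes the cover against its stops.
- tab_face (a point): Middle of the outer face of the green snap tab, 15 mm above the cover's underside and, at rest, 36 mm from the cover's middle on its -y side. The tab is an upright strip 20 mm wide (x), 2.5 mm thick, 22 mm tall from the underside, 5.5 mm clear of the cover's wall; it springs inward along the cover's +y. A barb 3 mm high at its foot sticks 4 mm out and lies under the keeper.
- tab (a joint): How far the tab is pressed in towards the cover: 0 at rest, stops at 0.005 m. It takes 1.5 N to start and 9.5 N fully in, springs back, cracks above 20 N of finger force; its barb clears the keeper at 3 to 4 mm.
- lugs (a point): Point between the two lugs at the foot of the cover's +y side (31 mm from the cover's middle, 1.5 mm above the underside). Lugs: 8 mm wide, 3 mm thick, 6 mm long (tips at y = +34 mm), centred 27 mm either side of the middle; 4 mm of each lies under a lip.
- supply: Electrophoresis power supply, fixed: light grey box 220 (x) x 180 (y) x 85 mm (z) with feet, origin at the centre of its underside, sloped dark control panel at its -x end. The black filter mount is on its top.
- mount (a point): Centre of the seat on which the cover's underside rests, on top of the black mount plate (88 x 92 mm), 89 mm above the supply's underside; seated, the cover's axes agree with the supply's and its underside centre lies here, with 1 mm of play each way. Corner stops 5 mm high stand 1 mm outside the cover's -y wall near its corners.
- keeper (a point): Top inner edge of the keeper, a black bar 40 mm long (x), 6 mm wide, its top 7 mm and its underside 4.5 mm above the seat, over the tab's barb; its inner edge is 37 mm from the mount's centre on the -y side. Fingertips that squeeze the tab stay above it.
- lips (a point): Point midway between the two fixed lips on the mount's +y side, 32 mm from the mount's centre and 5 mm above the seat (the level of the lips' undersides; tops at 8 mm). Each lip spans 21 to 35 mm either side of the middle and reaches from 30 to 38 mm from the mount's centre, walled behind at 35 mm. The mount, lips and keeper crack at more than 10 N from the cover.
- tray_in (a point): Centre of the inner floor of the fixed stainless wash tray, 260 (x) x 180 (y) x 25 mm, walls 3 mm, floor 3 mm thick, axes along its sides. The wash bottle stands at its +x end, the -x half is free.
- tray: The same tray, origin at the centre of its underside.
- wash_a: White wash bottle with a red cap, 58 mm across, 162 mm tall with its nozzle, standing in the tray; origin at the centre of its base.
- wash_b: White wash bottle with a blue cap, same size, on the bench; origin at the centre of its base.
- rack: Blue tube rack with capped tubes, 210 (x) x 105 (y) x 89 mm high, origin at the centre of its base.
- tipbox: Blue pipette-tip box with a pale lid, 87 x 124 x 82 mm, origin at the centre of its base.
- timer: White bench timer lying flat, 62 x 70 x 23 mm, origin at the centre of its base.
- spare: Blue-framed clean filter cartridge lying on the bench, 62 x 50 x 8 mm, origin at the centre of its base; not needed now.
- marker: Marker pen lying on the bench, 143 mm long, 19 mm thick, along its x; origin under its middle.
Mind the look-alikes: they are no part of the job. What is shaped like the cover but red or turquoise is not meant.

How it is judged (in metres and radians):
On the way, in this order (a step that is already met when the one before it is completed fails the run):
1. the snap tab is squeezed in clear of the keeper while the cover is still down on its seat (value of joint tab above 0.003 m and contact force between the fingers and tab above 1 N and z of cover_centre in the frame of mount below 0.0125 m and horizontal distance between cover_centre and mount below 0.005 m), for 0.1 s.
2. the tab edge is swung up with the lugs still under their lips (angle between cover's own z axis and vertical above 0.08 rad and distance between lugs and lips below 0.008 m and contact force between the fingers and tab above 1 N), for 0.1 s.
3. the cover is lifted clear of the mount in the fingers (z of cover_centre in the frame of mount above 0.04 m and contact force between cover and supply below 0.1 N and contact force between the fingers and cover above 1 N), for 0.1 s.
4. the cover is set down on the tray's floor with the fingers still on it (not dropped) (z of cover_centre in the frame of tray_in below 0.014 m and horizontal distance between cover_centre and tray_in below 0.15 m and contact force between the fingers and cover above 0.5 N and contact force between cover and tray above 0.05 N), for 0.05 s.
At the end, for the whole second after the job is handed in: The cover lies flat (tilted less than 0.1 rad, louvres up) on the tray's floor, inside its walls, within 3 mm of fully down, at rest and let go, its tab sprung back out (pressed in by less than 2 mm) (x of cover_centre in the frame of tray_in between -0.127 and 0.127 m and y of cover_centre in the frame of tray_in between -0.087 and 0.087 m and z of cover_centre in the frame of tray_in between 0.007 and 0.013 m and angle between cover's own z axis and vertical below 0.1 rad and linear speed of cover below 0.01 m/s and value of joint tab below 0.002 m); the robot touches nothing.
It fails at once if the snap tab is squeezed with more than 20 N and cracks (contact force between the fingers and tab above 20 N).
It fails at once if the cover is forced against the mount with more than 10 N (keeper, lip or lug cracks) (contact force between cover and supply above 10 N).
It fails at once if a bystander is moved by more than 30 mm or knocked over (distance of any of wash_a, wash_b, rack, tipbox, timer, spare, marker from where it was at the start of the episode above 0.03 m or angle between any of wash_a, wash_b's own z axis and vertical above 0.5 rad).
It also fails if it takes over 54 s, if anything falls off the work surface, if the arm or the gripper's body presses on something with over 40 N, if the wrist force passes 120 N, or if a joint passes its speed limit or range.

## Working session

There is one attempt and no reset: what is moved stays moved. The work goes in short steps, Python scripts to look and compute and a shell command to move; the robot and the scene stay as the last step left them, time stands still between calls to the robot, and variables do not carry over. Pictures are saved under pics/ and viewed, about 8 in all and at most 12, crops included, and the job is handed in when it is done.

```bash
mkdir -p pics; ls; python3 - <<'E'
from plant import *
import cv2
print(state())
for n in ("scene","top","wrist"):
    f=grab_frame(n); cv2.imwrite(f"pics/{n}0.png",f["pixels"][:,:,::-1]); print(n,f["K"],f["position"],f["orientation"],[k for k in f])
a=cv2.imread("pics/scene0.png");b=cv2.imread("pics/top0.png")
cv2.imwrite("pics/both0.png",cv2.resize(__import__("numpy").vstack([a,b]),(480,600)))
E
```

```text
pics
{'t': 0.0, 'joints': array([ 6.89732989e+01,  1.24773642e+01,  9.25299585e+01, -2.04723570e-03,
        7.51316459e+01, -6.42592902e+00]), 'joint_vel': array([ 0.0497974 , -0.08323   , -0.13747579,  0.02867834, -0.01490394,
       -0.05428911]), 'tau': array([-8.83288503e-04, -3.96849096e+01, -3.03853011e+01, -1.73977410e-04,
        9.85054532e-03,  2.54738779e-05]), 'tool_pos': array([0.15719157, 0.6039896 , 0.2033483 ]), 'eef_rot': array([-1.79861683e+02, -1.35881780e-02,  1.65399739e+02]), 'wrist_force': array([-0.53586711,  0.02503019,  0.38011197]), 'ft_torque': array([0.04366984, 0.09107352, 0.036944  ]), 'width': 0.0853218304364597}
scene [[412.19920363   0.         319.66089011]
 [  0.         412.19920363 194.84821995]
 [  0.           0.           1.        ]] [0.87702875 0.42644752 0.84555487] [ 35.51299959   0.66113639 143.92305095] ['pixels', 'K', 'position', 'orientation']
top [[493.42318077   0.         321.81545821]
 [  0.         493.42318077 190.98092111]
 [  0.           0.           1.        ]] [0.50661793 0.00357159 1.17697942] [  2.03821235  -1.24350439 -90.48950084] ['pixels', 'K', 'position', 'orientation']
wrist [[320.23534531   0.         320.5788957 ]
 [  0.         320.23534531 198.16303455]
 [  0.           0.           1.        ]] [0.08157152 0.62426428 0.37297358] [-17.77991207   0.07811153  75.36421474] ['pixels', 'K', 'position', 'orientation']
```

View pics/top0.png

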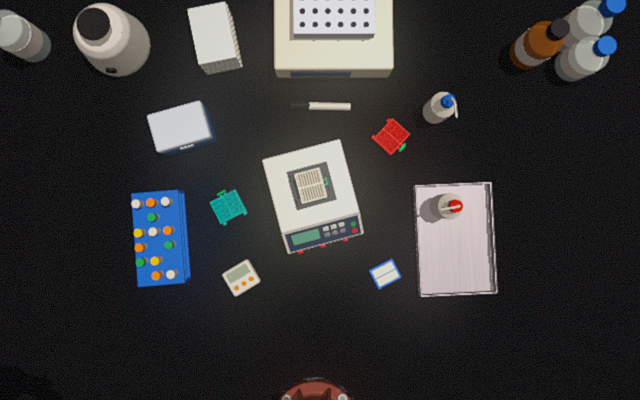

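View pics/scene0.png

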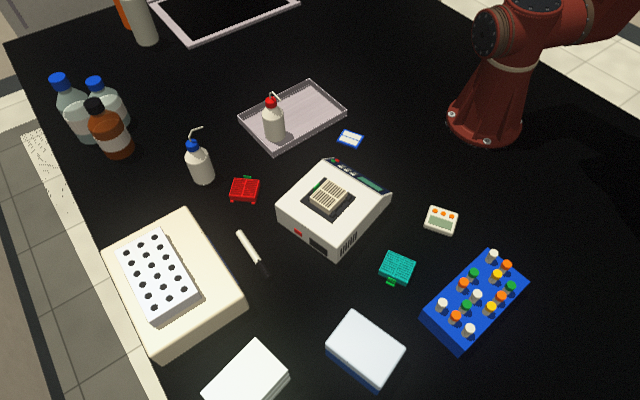

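The top view shows the cover at about (311,184) with its green tab at (326,181) on the right (world -y), and the supply's panel facing the robot. The tray is at (455,240) with the bottle at (452,206), so the near half is free. The scene view agrees, and red and turquoise decoys lie on the bench.

```bash
cat > h.py <<'E'
from plant import *
import numpy as np, cv2
from scipy.spatial.transform import Rotation as R
def ray(f,uv):
    K=np.array(f["K"]); d=np.linalg.inv(K)@np.array([uv[0],uv[1],1.]); d=np.array([d[0],-d[1],-d[2]])
    return np.array(f["position"]), R.from_euler("xyz",f["orientation"],degrees=True).apply(d)
def onz(f,uv,z):
    p,d=ray(f,uv); return p+d*(z-p[2])/d[2]
def pix(f,P):
    c=R.from_euler("xyz",f["orientation"],degrees=True).inv().apply(np.array(P)-np.array(f["position"]))
    u=np.array(f["K"])@np.array([c[0],-c[1],-c[2]]); return u[:2]/u[2]
def mask(img,lo,hi): return cv2.inRange(cv2.cvtColor(img,cv2.COLOR_RGB2HSV),np.array(lo),np.array(hi))
def rect(m):
    c=max(cv2.findContours(m,cv2.RETR_EXTERNAL,cv2.CHAIN_APPROX_NONE)[0],key=cv2.contourArea)
    return cv2.minAreaRect(c),c
E
python3 - <<'E'
from h import *
f=grab_frame("top"); im=f["pixels"]
# sample colours
for p in [(311,184),(325,181),(340,150),(455,265),(300,205),(293,190)]: print(p,im[p[1],p[0]],cv2.cvtColor(im[p[1]:p[1]+1,p[0]:p[0]+1],cv2.COLOR_RGB2HSV)[0,0])
def roi(m,x0,y0,x1,y1):
    z=np.zeros_like(m); z[y0:y1,x0:x1]=m[y0:y1,x0:x1]; return z
g=roi(mask(im,(45,90,40),(85,255,255)),295,160,345,205); print("green",np.argwhere(g)[:, ::-1].tolist(), onz(f,np.argwhere(g)[:,::-1].mean(0),.111))
d=roi(mask(im,(0,0,0),(180,255,110)),270,150,350,212)
r,c=rect(d); print("mount",r,onz(f,r[0],.089)); b=cv2.boxPoints(r); P=np.array([onz(f,q,.089)for q in b]);print(P.round(4), np.linalg.norm(P-np.roll(P,1,0),axis=1))
t=roi(mask(im,(0,0,90),(180,80,255)),405,172,505,305); r,c=rect(cv2.morphologyEx(t,cv2.MORPH_CLOSE,np.ones((5,5)))); P=np.array([onz(f,q,.025)for q in cv2.boxPoints(r)]); print("tray",P.round(4),P.mean(0),np.linalg.norm(P-np.roll(P,1,0),axis=1))
cv2.imwrite("pics/c1.png",cv2.resize(im[130:260,250:380,::-1],(520,520),interpolation=cv2.INTER_NEAREST))
E
```

```text
(311, 184) [198 197 179] [ 28  24 198]
(325, 181) [ 74 124  76] [ 61 103 124]
(340, 150) [219 219 213] [ 30   7 219]
(455, 265) [203 189 189] [  0  18 203]
(300, 205) [103 101  98] [ 18  12 103]
(293, 190) [103 101  99] [ 15  10 103]
green [[325, 177], [325, 178], [326, 178], [325, 179], [326, 179], [325, 180], [326, 180], [325, 181], [326, 181], [326, 182], [327, 182], [326, 183], [327, 183], [326, 184], [327, 184], [327, 185]] [ 0.56590872 -0.02899802  0.111     ]
mount ((310.99169921875, 185.46890258789062), (37.87641143798828, 39.93770980834961), 75.0685806274414) [0.55749976 0.00341095 0.089     ]
[[ 0.587   0.0565  0.089 ]
 [ 0.6092 -0.0289  0.089 ]
 [ 0.528  -0.0497  0.089 ]
 [ 0.5061  0.0355  0.089 ]] [0.0835543  0.08821991 0.08375865 0.088025  ]
tray [[ 0.5604 -0.2348  0.025 ]
 [ 0.5684 -0.4224  0.025 ]
 [ 0.3058 -0.4301  0.025 ]
 [ 0.2989 -0.2439  0.025 ]] [ 0.433365   -0.33281701  0.025     ] [0.26173768 0.18781858 0.2627408  0.18634033]
```

View pics/c1.png

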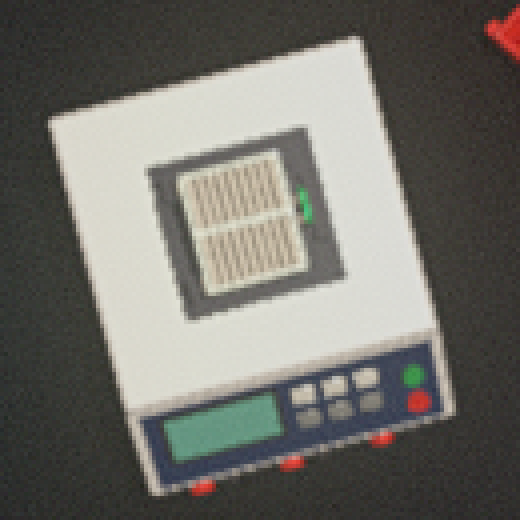

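The crop confirms it: the cover is seated, tab to the right, panel end towards the robot. The mount measures 84x88 px-limited (88x92 expected), centre (0.5575, 0.003), yaw 14.4°. Next I approach above it with tool yaw 14.4°.

```bash
python3 - <<'E'
import numpy as np
v=np.array([.401,-.604])/24
for k in range(24):
    a=np.radians(165.4-6.29*k); print([round(float(v@[np.cos(a),np.sin(a)]),3),round(float(v@[np.sin(a),-np.cos(a)]),3),0,6.29],end=",")
E
```

```text
[-0.023, -0.02, 0, 6.29],[-0.025, -0.018, 0, 6.29],[-0.026, -0.015, 0, 6.29],[-0.028, -0.012, 0, 6.29],[-0.029, -0.009, 0, 6.29],[-0.03, -0.005, 0, 6.29],[-0.03, -0.002, 0, 6.29],[-0.03, 0.001, 0, 6.29],[-0.03, 0.004, 0, 6.29],[-0.029, 0.008, 0, 6.29],[-0.028, 0.011, 0, 6.29],[-0.027, 0.014, 0, 6.29],[-0.025, 0.017, 0, 6.29],[-0.023, 0.019, 0, 6.29],[-0.021, 0.022, 0, 6.29],[-0.018, 0.024, 0, 6.29],[-0.016, 0.026, 0, 6.29],[-0.013, 0.027, 0, 6.29],[-0.01, 0.029, 0, 6.29],[-0.006, 0.03, 0, 6.29],[-0.003, 0.03, 0, 6.29],[0.0, 0.03, 0, 6.29],[0.003, 0.03, 0, 6.29],[0.007, 0.029, 0, 6.29],
```

```bash
python3 -m creep '[[-0.023,-0.02,0,6.3],[-0.025,-0.018,0,6.3],[-0.026,-0.015,0,6.3],[-0.028,-0.012,0,6.3],[-0.029,-0.009,0,6.3],[-0.03,-0.005,0,6.3],[-0.03,-0.002,0,6.3],[-0.03,0.001,0,6.3]]' 100 20
python3 -m creep '[[-0.03,0.004,0,6.3],[-0.029,0.008,0,6.3],[-0.028,0.011,0,6.3],[-0.027,0.014,0,6.3],[-0.025,0.017,0,6.3],[-0.023,0.019,0,6.3],[-0.021,0.022,0,6.3],[-0.018,0.024,0,6.3]]'
python3 -m creep '[[-0.016,0.026,0,6.3],[-0.013,0.027,0,6.3],[-0.01,0.029,0,6.3],[-0.006,0.03,0,6.3],[-0.003,0.03,0,6.3],[0,0.03,0,6.3],[0.003,0.03,0,6.3],[0.007,0.029,0,6.3]]'
python3 -m creep '[[0,0,0,0],[0,0,0,0],[0,0,0,0]]'
python3 - <<'E'
from h import *
f=grab_frame("wrist"); cv2.imwrite("pics/w1.png",f["pixels"][:,:,::-1]); s=state(); print(s["tool_pos"],s["eef_rot"],f["position"],f["orientation"],s["wrist_force"])
E
```

```text
t: 0.87
tool_pos: [0.292, 0.4012, 0.2046]
eef_rot: [-180.0, 0.0, 114.7]
wrist_force: [1.2, 0.6, 0.3]
width: 0.0851
t: 1.53
tool_pos: [0.4255, 0.2002, 0.2046]
eef_rot: [180.0, -0.0, 64.3]
wrist_force: [0.2, -0.1, 0.1]
width: 0.0854
t: 2.2
tool_pos: [0.5582, -0.0021, 0.2044]
eef_rot: [-180.0, 0.0, 13.9]
wrist_force: [0.5, -0.0, 0.0]
width: 0.0854
t: 2.45
tool_pos: [0.5573, -0.0003, 0.2043]
eef_rot: [-179.9, 0.1, 14.2]
wrist_force: [-1.2, -0.5, 0.5]
width: 0.0855
[5.57074064e-01 1.40935428e-04 2.04304203e-01] [-1.79952051e+02  5.43842708e-02  1.42720003e+01] [0.6331765  0.01892454 0.37362518] [-17.80936856   0.09271436 -75.80678012] [ 0.59744844  0.48863603 -0.66009868]
```

View pics/w1.png

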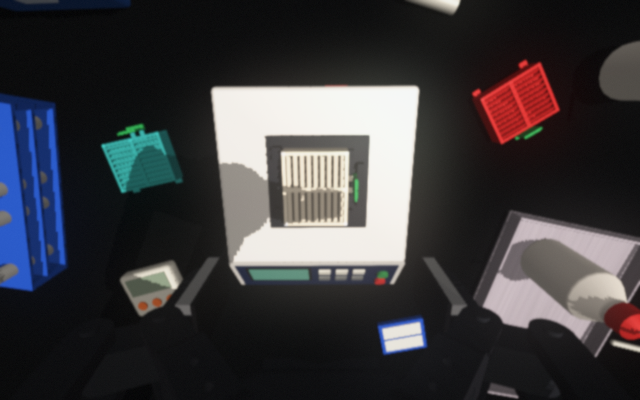

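The wrist view shows the supply square with the image: mount x 266–369, y 135–227; cover x 280–350; green tab at (356,189). The fingertips are at the lower left and right.

```bash
cat > m.py <<'E'
from h import *
s=state(); yaw=np.radians(14.3); ax=np.array([np.cos(yaw),np.sin(yaw)]); ay=np.array([-ax[1],ax[0]])
def meas(tag):
    f=grab_frame("wrist"); im=f["pixels"]; s=state(); T=s["tool_pos"]
    c=pix(f,[.5575,.0034,.109]); x0,y0=(c-80).astype(int); x1,y1=(c+80).astype(int); x0=max(x0,0);y0=max(y0,0)
    sub=im[y0:y1,x0:x1]
    def rel(uv,z): p=onz(f,uv,z)[:2]-[.5575,.0034]; return np.round([1e3*p@ax,1e3*p@ay],1)
    print(tag,"tcp",rel(pix(f,[*T[:2],.1]),.1),"z",T[2],"yaw",s["eef_rot"][2])
    d=mask(sub,(0,0,0),(180,255,100)); d=cv2.morphologyEx(d,cv2.MORPH_OPEN,np.ones((3,3)))
    r,cc=rect(d); q=cv2.boxPoints(r)+[x0,y0]; print("mount px",r[1],r[2],"corners",[rel(a,.089).tolist() for a in q],"mean",np.mean([rel(a,.089) for a in q],0))
    g=mask(sub,(45,90,40),(85,255,255)); r,cc=rect(g); q=cv2.boxPoints(r)+[x0,y0]; print("green top",[rel(a,.111).tolist() for a in q])
    w=mask(sub,(18,15,130),(40,80,255)); h=np.zeros_like(w); 
    r,cc=rect(cv2.morphologyEx(w,cv2.MORPH_CLOSE,np.ones((7,7)))); q=cv2.boxPoints(r)+[x0,y0]; print("cover",[rel(a,.109).tolist() for a in q],"mean",np.mean([rel(a,.109) for a in q],0))
    return f
if __name__=="__main__":
    f=meas("w"); cv2.imwrite("pics/last.png",f["pixels"][:,:,::-1])
E
python3 m.py
```

```text
w tcp [-1.2 -2.8] z 0.20440211971082392 yaw 14.29668789117915
mount px (88.318115234375, 79.25226593017578) 88.69805145263672 corners [[42.2, 44.0], [43.7, -25.7], [-39.8, -29.6], [-41.7, 46.4]] mean [1.1   8.775]
green top [[-8.9, -32.3], [10.6, -31.7], [10.6, -34.2], [-8.9, -34.9]]
cover [[34.9, 35.9], [34.8, -29.5], [-36.0, -31.6], [-35.9, 39.1]] mean [-0.55   3.475]
```

```bash
python3 -m creep '[[0.001,0,0.02,0],[0,0,0.02,0],[0,0,0.02,0],[0,0,0,0],[0,0,0,0],[0,0,0,0]]'
python3 m.py; python3 - <<'E'
import cv2
cv2.imwrite("pics/l1.png",cv2.imread("pics/last.png"))
E
```

```text
t: 3.05
tool_pos: [0.5592, 0.0002, 0.1458]
eef_rot: [180.0, -0.1, 14.3]
wrist_force: [0.4, 0.5, -0.1]
width: 0.0856
w tcp [ 1.4 -3.9] z 0.14645385561213733 yaw 14.254496811015372
mount px (108.0, 124.0) 90.0 corners [[43.3, 43.9], [43.2, -43.8], [-42.0, -48.4], [-41.9, 49.4]] mean [0.65  0.275]
green top [[-8.7, -32.5], [11.0, -31.7], [11.0, -34.4], [-8.7, -35.2]]
cover [[27.0, 66.7], [43.3, -24.4], [-38.2, -41.2], [-58.6, 60.6]] mean [-6.625 15.425]
```

View pics/last.png

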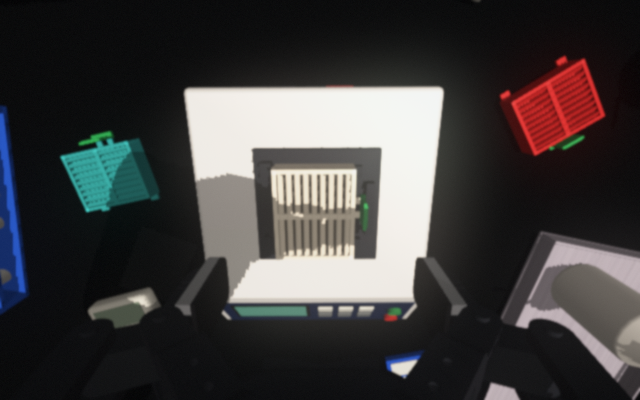

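The fingers straddle the cover, with tips near x 205 and 430. The cover's top runs from about x 272 to 357, the mount from 253 to 381, and the tab is at (365,214). I'll check this with edge profiles.

```bash
python3 - <<'E'
from h import *
f=grab_frame("wrist"); im=f["pixels"]; g=cv2.cvtColor(im,cv2.COLOR_RGB2GRAY)
yaw=np.radians(14.3); ax=np.array([np.cos(yaw),np.sin(yaw)]); ay=np.array([-ax[1],ax[0]])
rel=lambda uv,z: (lambda p:np.round([1e3*p@ax,1e3*p@ay],1).tolist())(onz(f,uv,z)[:2]-[.5575,.0034])
for r in (155,168,180,214,240):
    print(r,g[r,245:395:1].tolist())
print("col mid",g[140:275,315].tolist(), "col300",g[140:180,300].tolist())
for z in (.089,.109,.111): print(z,[rel((u,214),z) for u in (250,272,357,365,380)], [rel((315,v),z) for v in (150,166,258)])
m=mask(im[195:235,345:385],(45,90,40),(85,255,255)); q=np.argwhere(m)+[195,345]; print(q.min(0),q.max(0)); 
for r in range(200,231,3): print(r,im[r,352:374].tolist() if r in(203,215,227) else "")
E
```

```text
155 [237, 237, 237, 237, 237, 236, 220, 159, 97, 78, 77, 77, 76, 77, 76, 78, 77, 79, 79, 78, 79, 79, 80, 80, 80, 80, 80, 80, 80, 81, 80, 80, 81, 81, 82, 81, 80, 81, 82, 81, 82, 82, 83, 82, 83, 82, 84, 84, 84, 84, 84, 83, 84, 83, 85, 85, 84, 85, 85, 84, 85, 85, 85, 86, 85, 86, 87, 87, 87, 86, 88, 87, 88, 88, 88, 88, 87, 88, 89, 89, 88, 89, 89, 89, 90, 90, 89, 89, 91, 90, 91, 90, 92, 92, 91, 91, 92, 92, 92, 93, 91, 93, 93, 94, 94, 94, 93, 94, 94, 95, 95, 96, 95, 96, 96, 96, 97, 96, 97, 97, 98, 98, 97, 99, 99, 100, 99, 100, 100, 100, 100, 101, 100, 103, 126, 184, 231, 242, 244, 244, 244, 244, 244, 244, 244, 244, 244, 245, 245, 245]
168 [237, 237, 237, 236, 237, 236, 234, 215, 151, 93, 76, 74, 72, 74, 74, 74, 74, 75, 76, 75, 76, 75, 72, 72, 71, 83, 102, 113, 114, 115, 114, 114, 114, 115, 117, 117, 118, 118, 118, 120, 119, 119, 118, 119, 117, 118, 118, 118, 119, 119, 120, 121, 120, 119, 119, 120, 118, 117, 118, 118, 118, 119, 120, 119, 119, 120, 121, 119, 119, 118, 117, 116, 117, 119, 119, 119, 120, 120, 121, 120, 120, 120, 121, 120, 120, 119, 119, 119, 120, 123, 125, 125, 125, 126, 125, 
[... 3970 characters left out ...]
 83]]
206 
209 
212 
215 [[155, 144, 129], [154, 143, 129], [155, 145, 129], [155, 145, 129], [155, 145, 130], [152, 143, 127], [137, 130, 114], [99, 102, 86], [71, 84, 66], [62, 80, 60], [64, 89, 62], [66, 101, 67], [67, 109, 71], [68, 110, 72], [72, 103, 73], [78, 91, 77], [82, 82, 78], [82, 79, 78], [83, 80, 79], [83, 81, 80], [84, 82, 81], [85, 82, 81]]
218 
221 
224 
227 [[148, 138, 124], [124, 116, 105], [91, 85, 79], [69, 65, 61], [65, 62, 59], [63, 60, 57], [64, 61, 58], [65, 63, 58], [65, 70, 60], [63, 80, 60], [65, 99, 67], [67, 107, 70], [67, 106, 70], [70, 101, 71], [74, 93, 75], [77, 82, 75], [80, 79, 77], [80, 77, 77], [80, 78, 77], [81, 78, 77], [82, 81, 79], [85, 82, 81]]
230
```

```bash
python3 - <<'E'
from h import *
f=grab_frame("wrist")
yaw=np.radians(14.3); ax=np.array([np.cos(yaw),np.sin(yaw)]); ay=np.array([-ax[1],ax[0]])
rel=lambda uv,z: (lambda p:np.round([1e3*p@ax,1e3*p@ay],1).tolist())(onz(f,uv,z)[:2]-[.5575,.0034])
print("cover",[rel(u,.109) for u in [(270,180),(355.4,180),(273.8,240),(353,240),(315,169.7),(315,247)]])
print("mount",[rel(u,.089) for u in [(252.2,155),(379.7,155),(258,240),(374.7,240),(315,148.3)]])
print("tab",[rel(u,.111) for u in [(366.3,203),(361,203),(366.3,215),(366.3,229),(364,202),(364,230)]])
# finger tips: where would tips be at z (85mm open)
T=state()["tool_pos"]; y=np.array([np.sin(yaw),-np.cos(yaw)])
for dz in (0,.013): print(T,[pix(f,[*(T[:2]+k*y),T[2]+dz]).round(1) for k in(-.0425,.0425)])
g=cv2.cvtColor(f["pixels"],cv2.COLOR_RGB2GRAY)
for r in (262,280,300): print(r,g[r,195:240:2].tolist(),g[r,405:460:2].tolist())
E
```

```text
cover [[26.4, 29.9], [26.3, -27.1], [-17.4, 29.4], [-17.6, -26.7], [33.3, -0.2], [-23.0, 0.2]]
mount [[39.7, 45.0], [39.5, -46.1], [-26.7, 44.9], [-26.9, -45.8], [44.4, 0.1]]
tab [[10.7, -34.7], [10.7, -31.1], [2.1, -35.1], [-8.3, -35.5], [11.4, -33.1], [-9.0, -34.0]]
[ 5.60065550e-01 -2.75274386e-04  1.46648276e-01] [array([247.8, 237.7]), array([394.7, 237.5])]
[ 5.60065550e-01 -2.75274386e-04  1.46648276e-01] [array([242.6, 247.8]), array([400.1, 247.5])]
262 [21, 21, 23, 23, 34, 69, 75, 75, 75, 76, 71, 42, 33, 31, 32, 44, 116, 138, 138, 137, 139, 137, 139] [238, 238, 238, 238, 237, 160, 58, 54, 52, 54, 68, 89, 91, 91, 90, 84, 64, 44, 41, 40, 38, 38, 39, 38, 32, 34, 33, 32]
280 [72, 73, 72, 73, 72, 49, 28, 27, 28, 28, 28, 30, 29, 31, 31, 32, 48, 118, 136, 137, 137, 137, 145] [236, 236, 236, 234, 160, 56, 48, 46, 47, 46, 45, 43, 43, 41, 40, 46, 68, 81, 82, 83, 82, 81, 67, 41, 33, 32, 31, 27]
300 [23, 23, 23, 23, 22, 23, 22, 24, 25, 24, 27, 25, 27, 28, 28, 32, 81, 170, 196, 197, 198, 197, 198] [193, 193, 193, 193, 173, 76, 41, 39, 39, 39, 38, 36, 35, 33, 34, 32, 32, 31, 29, 31, 29, 32, 55, 72, 73, 73, 72, 73]
```

```bash
python3 - <<'E'
from h import *
f=grab_frame("wrist"); cv2.imwrite("pics/f.png",cv2.resize(f["pixels"][245:345,180:460,::-1],(780,280))); s=state(); T=s["tool_pos"]
Rt=R.from_euler("xyz",s["eef_rot"],degrees=True)
for uv,yy in [((226.5,260),-.0427),((415.5,260),.0427),((229,300),-.0427),((414,300),.0427)]:
    p,d=ray(f,uv); p=Rt.inv().apply(p-T); d=Rt.inv().apply(d); t=(yy-p[1])/d[1]; print(uv,(1e3*(p+t*d)).round(1), "cam",(1e3*p).round(1))
E
```

```text
(226.5, 260) [  7.8 -42.7 -40.8] cam [  78.2   -0.2 -169.7]
(415.5, 260) [  7.3  42.7 -40. ] cam [  78.2   -0.2 -169.7]
(229, 300) [-11.8 -42.7 -42.9] cam [  78.2   -0.2 -169.7]
(414, 300) [-11.4  42.7 -43.5] cam [  78.2   -0.2 -169.7]
```

View pics/f.png

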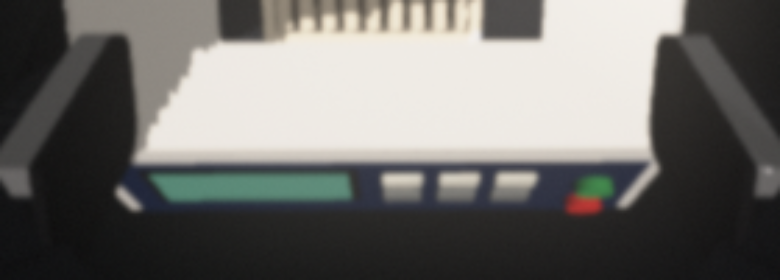

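The fingertips appear higher than my model predicts, so I'll check tip position against opening in free air.

```bash
Z='[[0,0,0,0],[0,0,0,0],[0,0,0,0],[0,0,0,0],[0,0,0,0],[0,0,0,0],[0,0,0,0],[0,0,0,0]]'
cat > snap.py <<'E'
import sys
from h import *
f=grab_frame("wrist"); s=state(); T=s["tool_pos"]; Rt=R.from_euler("xyz",s["eef_rot"],degrees=True); im=f["pixels"].copy()
print(s["t"],s["width"],T,s["wrist_force"])
w=s["width"]/2
for dz,c in ((0,(255,0,0)),(-.02,(255,255,0)),(-.04,(0,255,255))):
  for x in(-.011,.011):
    for y in (-w,w): cv2.circle(im,tuple(int(v) for v in pix(f,T+Rt.apply([x,y,dz])).round()),1,c,-1)
cv2.imwrite(sys.argv[1],cv2.resize(im[130:330,180:460,::-1],(560,400)))
E
python3 -m creep '[[0,0,0,0],[0,0,0,0],[0,0,0,0],[0,0,0,0],[0,0,0,0],[0,0,0,0],[0,0,0,0],[0,0,0,0]]' 72; python3 snap.py pics/a.png
python3 -m creep '[[0,0,0,0],[0,0,0,0],[0,0,0,0],[0,0,0,0],[0,0,0,0],[0,0,0,0],[0,0,0,0],[0,0,0,0]]' 0;python3 -m creep '[[0,0,0,0],[0,0,0,0],[0,0,0,0],[0,0,0,0]]'; python3 snap.py pics/b.png
python3 -c "
import cv2,numpy as np
cv2.imwrite('pics/ab.png',cv2.resize(np.hstack([cv2.imread('pics/a.png'),cv2.imread('pics/b.png')]),(800,286)))"
```

```text
t: 3.92
tool_pos: [0.5587, -0.0004, 0.1446]
eef_rot: [-180.0, 0.0, 14.2]
wrist_force: [0.4, 0.7, -0.1]
width: 0.0615
3.9667 0.06170223203896635 [ 5.58750488e-01 -3.73844225e-04  1.44651100e-01] [-0.80715705 -0.65857208  0.19640539]
t: 4.63
tool_pos: [0.5588, -0.0004, 0.1447]
eef_rot: [180.0, -0.0, 14.2]
wrist_force: [0.8, -0.7, 0.3]
width: 0.0
t: 4.97
tool_pos: [0.5588, -0.0004, 0.1447]
eef_rot: [180.0, -0.0, 14.2]
wrist_force: [0.2, 0.4, -0.0]
width: -0.0002
5.0167 -0.0002840868282185631 [ 5.58780868e-01 -3.66249376e-04  1.44710135e-01] [ 0.74550239 -1.0324381  -0.35474962]
```

View pics/ab.png

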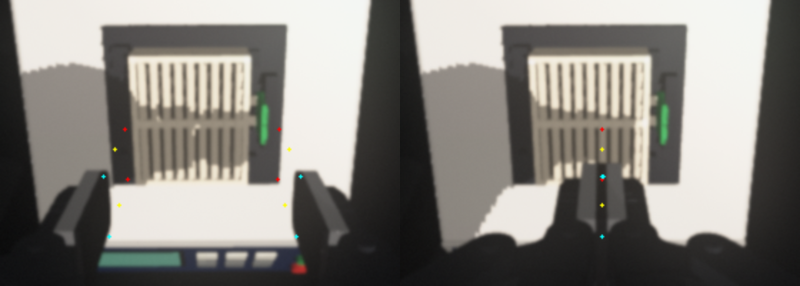

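In the shut view (right), the fingertips end between the -20 and -40 mm markers rather than at the red TCP markers. I'll cross-check with the scene camera.

```bash
python3 - <<'E'
from h import *
f=grab_frame("scene"); s=state(); T=s["tool_pos"]; Rt=R.from_euler("xyz",s["eef_rot"],degrees=True); im=f["pixels"].copy()
c=pix(f,T).astype(int); print(c,T)
x0,y0=c[0]-60,c[1]-50
big=cv2.resize(im[y0:y0+90,x0:x0+120,::-1],(780,585),interpolation=cv2.INTER_CUBIC)
for dz,col in ((0,(0,0,255)),(-.02,(0,255,255)),(-.04,(255,255,0))):
    for x in (-.011,.011):
        u=(pix(f,T+Rt.apply([x,0,dz]))-[x0,y0]+.5)*6.5; cv2.circle(big,tuple(int(v) for v in u),4,col,1)
cv2.imwrite("pics/s1.png",big)
E
```

```text
[326 182] [ 5.58785001e-01 -3.65579083e-04  1.44716192e-01]
```

View pics/s1.png

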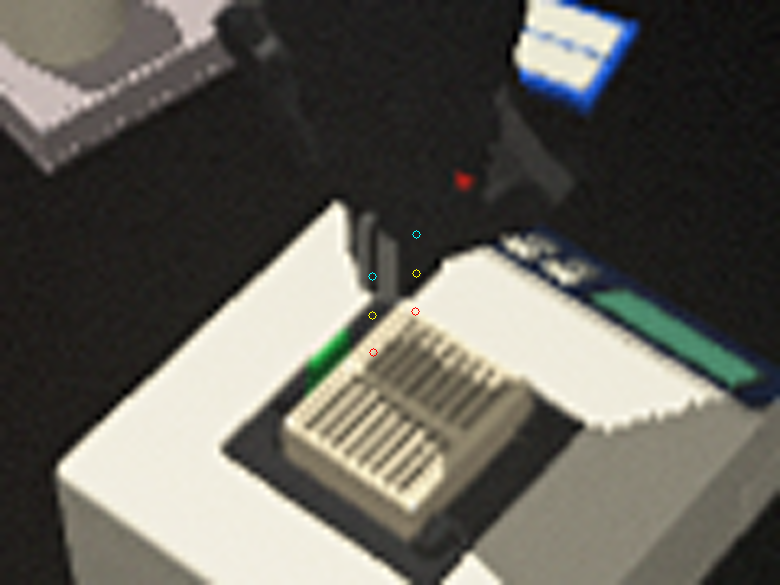

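Both cameras agree: the visible fingertips sit about 28 mm further back than the stated TCP (about 33 mm at 60 mm opening). I'll go by the cameras, open up, and descend in guarded steps while watching the force.

```bash
python3 -m creep '[[0.0005,-0.0012,0,0],[0,0,0,0],[0,0,0,0],[0,0,0,0],[0,0,0,0],[0,0,0,0]]' 100
python3 -m creep '[[0,0,0.015,0],[0,0,0.015,0],[0,0,0.01,0],[0,0,0.01,0],[0,0,0,0],[0,0,0,0]]'
python3 - <<'E'
from h import *
f=grab_frame("wrist"); cv2.imwrite("pics/d.png",f["pixels"][:,:,::-1]); s=state();T=s["tool_pos"];print(T,s["eef_rot"],s["wrist_force"],f["position"])
g=cv2.cvtColor(f["pixels"],cv2.COLOR_RGB2GRAY)
yaw=np.radians(14.3); ax=np.array([np.cos(yaw),np.sin(yaw)]); ay=np.array([-ax[1],ax[0]])
def rel(uv,z): p=onz(f,uv,z)[:2]-T[:2]; return np.round([1e3*p@ax,1e3*p@ay],1).tolist()
def inv(x,y,z): return pix(f,[*(T[:2]+x*ax+y*ay),z])
# edge search along cover y at several x, z
def edges(x,y0,y1,z,ch=None):
    ys=np.arange(y0,y1,.0003); v=np.array([cv2.getRectSubPix((g if ch is None else ch),(1,1),tuple(float(a) for a in inv(x,y,z)))[0,0] for y in ys]).astype(float)
    d=np.abs(np.gradient(cv2.GaussianBlur(v[None],(9,1),2)[0])); i=d.argmax(); return round(1e3*ys[i],1),round(d[i],1)
sat=cv2.cvtColor(f["pixels"],cv2.COLOR_RGB2HSV)[:,:,1]
for x in (-.02,-.01,.015,.025): print("x",x,"wall+",edges(x,.027,.04,.109),"wall-",edges(x,-.03,-.018,.109),"mount+",edges(x,.044,.056,.089),"mount-",edges(x,-.049,-.036,.089))
m=mask(f["pixels"],(45,90,40),(85,255,255)); c=inv(0,-.031,.111).astype(int); m2=np.zeros_like(m); a=m[c[1]-30:c[1]+30,c[0]-15:c[0]+15]; m2[c[1]-30:c[1]+30,c[0]-15:c[0]+15]=a
q=np.argwhere(m2)[:,::-1]; print(q.min(0),q.max(0),rel((q[:,0].max()+.5,q[:,1].mean()),.111),rel((q[:,0].max(),q[:,1].min()),.111),rel((q[:,0].max(),q[:,1].max()),.111))
E
```

```text
t: 5.57
tool_pos: [0.559, 0.0009, 0.1447]
eef_rot: [180.0, -0.0, 14.2]
wrist_force: [-0.2, 0.2, 0.6]
width: 0.0723
t: 6.07
tool_pos: [0.5584, 0.001, 0.094]
eef_rot: [-180.0, 0.1, 14.2]
wrist_force: [-0.5, 0.0, 0.3]
width: 0.0855
[0.5591546  0.00089097 0.09483194] [ 1.79996377e+02 -3.13616657e-03  1.42029768e+01] [ 0.33507776 -0.33437548  0.64454283] [0.63440481 0.02027297 0.26333229]
x -0.02 wall+ (np.float64(32.4), np.float64(12.9)) wall- (np.float64(-19.8), np.float64(12.8)) mount+ (np.float64(48.2), np.float64(12.5)) mount- (np.float64(-43.3), np.float64(23.4))
x -0.01 wall+ (np.float64(32.4), np.float64(13.3)) wall- (np.float64(-23.7), np.float64(10.7)) mount+ (np.float64(48.2), np.float64(13.1)) mount- (np.float64(-43.3), np.float64(24.9))
x 0.015 wall+ (np.float64(32.4), np.float64(13.1)) wall- (np.float64(-24.0), np.float64(21.6)) mount+ (np.float64(48.2), np.float64(12.2)) mount- (np.float64(-43.3), np.float64(22.3))
x 0.025 wall+ (np.float64(32.7), np.float64(19.3)) wall- (np.float64(-23.7), np.float64(22.8)) mount+ (np.float64(48.2), np.float64(12.5)) mount- (np.float64(-43.3), np.float64(21.6))
[377 222] [382 267] [0.2, -32.1] [15.8, -30.9] [-10.2, -32.4]
```

View pics/d.png

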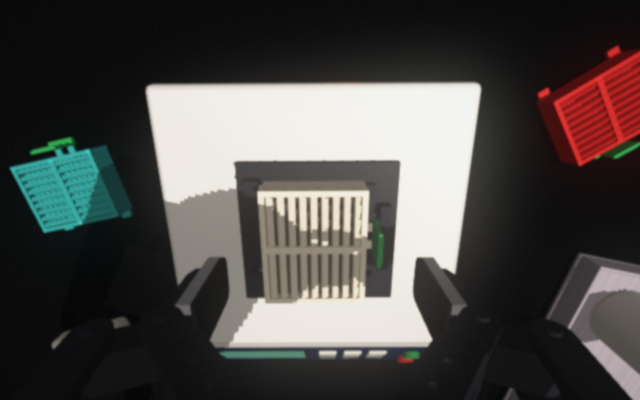

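The wrist view is centred: the cover spans 260–368 and the tab is at (380,245). Relative to the TCP the cover's middle is at +4.1 mm, which is the wanted first-touch offset. I'll continue the guarded descent.

```bash
python3 -m creep '[[0,0,0.005,0],[0,0,0.005,0],[0,0,0.005,0],[0,0,0,0],[0,0,0,0]]' | grep -E 'pos|force'
python3 -m creep '[[0,0,0.004,0],[0,0,0.003,0],[0,0,0.003,0],[0,0,0,0],[0,0,0,0]]'| grep -E 'pos|force'
python3 -m creep '[[0,0,0.002,0],[0,0,0.002,0],[0,0,0,0],[0,0,0,0]]'
python3 snap.py pics/e.png
python3 - <<'E'
import cv2
from h import *
f=grab_frame("scene"); T=state()["tool_pos"]; c=pix(f,[.5575,.0034,.1]).astype(int)
a=cv2.resize(f["pixels"][c[1]-40:c[1]+40,c[0]-50:c[0]+50,::-1],(500,400),interpolation=cv2.INTER_CUBIC)
b=cv2.imread("pics/e.png")[:, 130:430]
cv2.imwrite("pics/e2.png",np.hstack([a,b]))
E
```

```text
tool_pos: [0.5585, 0.001, 0.0791]
wrist_force: [-0.1, 0.5, 0.8]
tool_pos: [0.5587, 0.001, 0.0694]
wrist_force: [-0.4, -0.2, -0.3]
t: 7.28
tool_pos: [0.5588, 0.0009, 0.0655]
eef_rot: [-180.0, 0.0, 14.2]
wrist_force: [-0.1, -0.8, 0.1]
width: 0.0857
7.3333 0.08527852003989782 [0.55893894 0.00092421 0.06564563] [-0.32791991  0.30742334 -0.11740999]
```

View pics/e2.png

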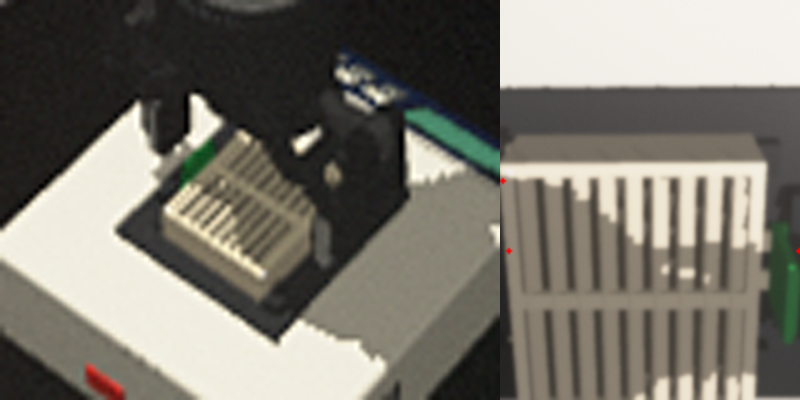

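There has been no contact even though the stated TCP is now below the plate, which confirms the offset. The scene view shows one finger outside the tab at (165,140) and one outside the bare wall at (322,245). I'll start the pinch.

```bash
python3 -m creep '[[0,0,0,0],[0,0,0,0],[0,0,0,0],[0,0,0,0],[0,0,0,0],[0,0,0,0],[0,0,0,0]]' 76 20
python3 -m creep '[[0,0,0,0],[0,0,0,0],[0,0,0,0]]' 75|grep -E 'force|width'
python3 -m creep '[[0,-0.0005,0,0],[0,0,0,0],[0,0,0,0]]' 74|grep -E 'force|width'
python3 -m creep '[[0,-0.0005,0,0],[0,0,0,0],[0,0,0,0]]' 73|grep -E 'force|width'
for i in 1 2 3 4 5 6; do python3 -c "
from plant import *
s=state();print(s['wrist_force'].round(2),round(s['width'],4))"; python3 -m creep '[[0,0,0,0]]'|grep force; done; python3 snap.py pics/g.png
```

```text
t: 7.97
tool_pos: [0.559, 0.0009, 0.0657]
eef_rot: [180.0, -0.0, 14.2]
wrist_force: [-1.1, 0.6, 0.2]
width: 0.0648
wrist_force: [0.4, 0.9, 0.6]
width: 0.0642
wrist_force: [-0.4, -0.8, 1.1]
width: 0.0633
wrist_force: [-1.6, -1.3, 4.1]
width: 0.062
[-1.64 -1.34  4.14] 0.062
wrist_force: [-1.4, -0.5, 3.0]
[-1.45 -0.52  2.99] 0.0625
wrist_force: [-1.4, -0.8, 3.9]
[-1.4  -0.77  3.9 ] 0.0623
wrist_force: [-1.6, -1.1, 4.1]
[-1.57 -1.08  4.11] 0.0626
wrist_force: [-1.7, -1.3, 5.8]
[-1.7  -1.34  5.81] 0.0622
wrist_force: [-2.0, -2.4, 6.1]
[-1.96 -2.35  6.1 ] 0.0627
wrist_force: [-2.0, -0.9, 5.6]
9.2667 0.06239996227717032 [0.55890044 0.00166596 0.06601861] [-0.97862207 -2.07983394  6.53739541]
```

```bash
python3 -m creep '[[0,0,-0.0006,0],[0,0,0,0],[0,0,0,0]]' |grep -E 'pos|force'
python3 -m creep '[[0,0,0,0],[0,0,0,0]]' |grep -E 'pos|force|width'; python3 snap.py pics/g.png
```

```text
tool_pos: [0.5588, 0.0021, 0.066]
wrist_force: [0.2, -0.4, 1.1]
tool_pos: [0.5588, 0.0021, 0.0661]
wrist_force: [0.7, -0.5, 0.3]
width: 0.0623
9.7333 0.06236216861414686 [0.55877836 0.00207519 0.06603316] [ 0.23528434 -0.5459269   0.64639393]
```

View pics/g.png

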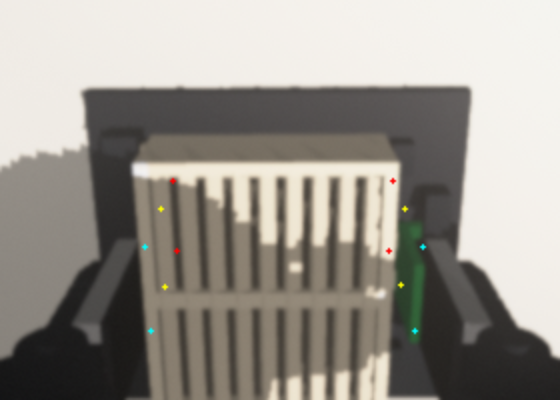

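The last view shows both pads beside the cover, with the right one on the green tab at (415,270), and the vertical load is relieved. I'll continue the squeeze, rising slightly to match the pads' forward swing.

```bash
python3 -m creep '[[0,-0.0005,-0.0003,0],[0,0,0,0],[0,0,0,0]]' 72|grep -E 'force|width'
python3 -m creep '[[0,-0.0004,-0.0003,0],[0,0,0,0],[0,0,0,0],[0,0,0,0]]' 71|grep -E 'pos|force|width'
python3 -m creep '[[0,0,0,0],[0,0,0,0]]' |grep -E 'pos|force|width'
```

```text
wrist_force: [0.2, 0.3, -0.1]
width: 0.0615
tool_pos: [0.5582, 0.0028, 0.0666]
wrist_force: [0.0, 0.3, -0.7]
width: 0.0607
tool_pos: [0.5584, 0.0027, 0.0668]
wrist_force: [-0.5, 0.3, -1.2]
width: 0.0609
```

```bash
python3 -m creep '[[0,-0.0005,-0.0002,0],[0,0,0,0],[0,0,0,0],[0,0,0,0]]' 69.8|grep -E 'pos|force|width'
python3 -m creep '[[0,0,0,0],[0,0,0,0]]' |grep -E 'pos|force|width'; python3 - <<'E'
from h import *
f=grab_frame("wrist"); cv2.imwrite("pics/sq.png",f["pixels"][:,:,::-1]); m=mask(f["pixels"],(45,90,25),(85,255,255))[200:400,300:460]
for r in range(90,160,10):
    q=np.where(m[r])[0]; print(r+200,(q.min()+300,q.max()+300) if len(q) else None)
s=[state()["width"]]; print(s)
E
```

```text
tool_pos: [0.5584, 0.0032, 0.0671]
wrist_force: [0.8, 0.3, -0.6]
width: 0.0599
tool_pos: [0.5584, 0.0032, 0.0671]
wrist_force: [0.9, 0.2, 0.0]
width: 0.0597
290 (np.int64(381), np.int64(386))
300 None
310 None
320 None
330 None
340 None
350 None
[0.059440563228017475]
```

```bash
python3 -m creep '[[0,0,-0.001,0],[0,0,-0.001,0],[0,0,0,0],[0,0,0,0]]' |grep -E 'pos|force|width'
python3 -m creep '[[0,0,-0.0005,0],[0,0,-0.0005,0],[0,0,0,0],[0,0,0,0]]' |grep -E 'pos|force|width'
```

```text
tool_pos: [0.5582, 0.0033, 0.0689]
wrist_force: [0.3, -0.6, -2.4]
width: 0.0599
tool_pos: [0.558, 0.0033, 0.0694]
wrist_force: [2.0, -0.3, -7.5]
width: 0.0598
```

```bash
cat > tq.py <<'E'
from h import *
s=state(); Rt=R.from_euler("xyz",s["eef_rot"],degrees=True)
print("F tool",Rt.inv().apply(s["wrist_force"]).round(2),"M tool",Rt.inv().apply(s["ft_torque"]).round(3),"w",round(s["width"],4),s["tool_pos"].round(4))
E
python3 tq.py; python3 -m creep '[[0,0,0,0],[0,0,0,0]]'>/dev/null; python3 tq.py
```

```text
F tool [1.92 0.75 7.46] M tool [-0.192  0.301 -0.069] w 0.0598 [0.558  0.0033 0.0694]
F tool [ 1.12 -0.52  7.84] M tool [-0.191  0.196 -0.012] w 0.0598 [0.5579 0.0033 0.0696]
```

The moment puts the resisting force on the lip side, so the lugs are up against the lips and the keeper is clear. I'll bias the pinch towards +y to unload the wall pad, ease the width slightly, then lift in small steps.

```bash
python3 -m creep '[[0,-0.0005,0.0003,0],[0,0,0,0],[0,0,0,0]]' 70.3 >/dev/null; python3 tq.py
python3 -m creep '[[0,-0.0004,0,0],[0,0,0,0],[0,0,0,0]]' >/dev/null; python3 tq.py
python3 -m creep '[[0,0,0,0]]' >/dev/null; python3 tq.py
```

```text
F tool [-0.6   1.85  5.32] M tool [-0.425 -0.072 -0.056] w 0.06 [0.558  0.0033 0.0698]
F tool [-1.15  2.22  4.24] M tool [-0.527 -0.16  -0.046] w 0.0602 [0.5581 0.0038 0.07  ]
F tool [-0.49  1.81  3.41] M tool [-0.468 -0.146 -0.027] w 0.0601 [0.5581 0.0039 0.07  ]
```

```bash
python3 -m creep '[[0,-0.0004,-0.0005,0],[0,0,0,0],[0,0,0,0]]' >/dev/null; python3 tq.py
python3 -m creep '[[0,-0.0002,-0.0008,0],[0,0,0,0],[0,0,0,0]]' >/dev/null; python3 tq.py
python3 -m creep '[[0,0,0,0]]' >/dev/null; python3 tq.py
```

```text
F tool [-1.37  2.89  2.46] M tool [-0.543 -0.203 -0.066] w 0.0602 [0.5583 0.0043 0.0706]
F tool [-1.21  4.09  3.01] M tool [-0.711 -0.252 -0.04 ] w 0.06 [0.5583 0.0045 0.0714]
F tool [-1.24  3.38  2.7 ] M tool [-0.639 -0.199 -0.019] w 0.06 [0.5583 0.0045 0.0714]
```

```bash
for i in 1; do python3 -m creep '[[0,-0.0001,-0.001,0],[0,0,0,0],[0,0,0,0]]' >/dev/null; python3 tq.py; done
python3 -m creep '[[0,-0.0001,-0.001,0],[0,0,0,0],[0,0,0,0]]' >/dev/null; python3 tq.py
python3 -m creep '[[0,-0.0001,-0.001,0],[0,0,0,0],[0,0,0,0]]' >/dev/null; python3 tq.py
```

```text
F tool [-1.11  3.52  3.1 ] M tool [-0.642 -0.123 -0.025] w 0.0601 [0.5582 0.0048 0.0723]
F tool [-0.63  3.91  2.44] M tool [-0.631 -0.064 -0.055] w 0.0599 [0.5581 0.005  0.0732]
F tool [-0.31  2.83  3.58] M tool [-0.549  0.048 -0.044] w 0.0601 [0.558  0.0052 0.0741]
```

```bash
python3 -m creep '[[0,-0.0001,-0.001,0],[0,0,0,0],[0,0,0,0]]' 70.8 >/dev/null; python3 tq.py
python3 -m creep '[[0,-0.0001,-0.001,0],[0,0,0,0],[0,0,0,0]]' >/dev/null; python3 tq.py
python3 -m creep '[[0,-0.0001,-0.001,0],[0,0,0,0],[0,0,0,0]]' >/dev/null; python3 tq.py
python3 - <<'E'
from h import *
f=grab_frame("wrist"); cv2.imwrite("pics/t.png",f["pixels"][:,:,::-1]); a=f["pixels"][130:330,180:460,::-1]
g=grab_frame("scene"); c=pix(g,[.5575,.0034,.1]).astype(int)
b=cv2.resize(g["pixels"][c[1]-35:c[1]+35,c[0]-42:c[0]+42,::-1],(240,200),interpolation=cv2.INTER_CUBIC)
cv2.imwrite("pics/tilt.png",cv2.resize(np.hstack([a,b]),(800,308)))
# far top edge (x=+33) of cover: row vs column
gr=cv2.cvtColor(f["pixels"],cv2.COLOR_RGB2GRAY).astype(float)
for u in range(250,375,12):
    d=np.gradient(cv2.GaussianBlur(gr[150:240,u:u+1],(1,5),1)[:,0]); i=d.argmax(); print(u,150+i,round(d[i],1),end="; ")
q=cv2.imread("pics/sq.png",0).astype(float); print("\nbefore")
for u in range(250,375,12):
    d=np.gradient(cv2.GaussianBlur(q[150:240,u:u+1],(1,5),1)[:,0]); i=d.argmax(); print(u,150+i,round(d[i],1),end="; ")
E
```

```text
F tool [1.23 2.15 3.78] M tool [-0.467  0.019 -0.033] w 0.0607 [0.558  0.0053 0.0752]
F tool [1.   1.56 4.29] M tool [-0.365  0.074 -0.023] w 0.0608 [0.5579 0.0055 0.0761]
F tool [0.78 0.84 5.24] M tool [-0.256  0.091 -0.011] w 0.0604 [0.5577 0.0056 0.077 ]
250 191 3.7; 262 205 29.7; 274 205 32.6; 286 206 29.7; 298 206 31.9; 310 207 30.4; 322 207 31.9; 334 208 31.0; 346 208 31.7; 358 209 30.7; 370 209 31.4; 
before
250 210 34.7; 262 210 32.3; 274 210 31.2; 286 210 32.9; 298 210 31.8; 310 210 32.1; 322 210 33.1; 334 210 32.0; 346 210 33.7; 358 210 32.9; 370 210 33.8;
```

View pics/tilt.png

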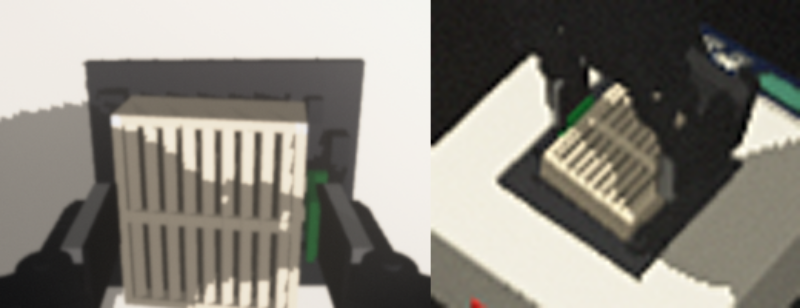

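The last allowed picture shows the cover rolled, tab side up with the tab at (315,215), and the lug side down. The pads are still on the tab and the wall. I'll compute the tilt from the row change.

```bash
python3 - <<'E'
from h import *
f=grab_frame("wrist"); s=state();T=s["tool_pos"];yaw=np.radians(14.25); ax=np.array([np.cos(yaw),np.sin(yaw)]); ay=np.array([-ax[1],ax[0]])
for th in (0,.04,.08,.12,.16):
    # cover pivot at lug top (y=32,z=2 rise->4.5), cover centre y rel to TCP +2
    r=[]
    for y in (-.028,.028):
        yy=y-.032; zz=.020-.003
        Y=.032+yy*np.cos(th)+zz*np.sin(th); Z=.089+.005+ -yy*np.sin(th)+zz*np.cos(th)
        r.append(pix(f,[*(T[:2]+.033*ax+(Y+.002)*ay),Z]).round(1).tolist())
    print(th,r, round((r[0][1]-r[1][1])/(r[0][0]-r[1][0]),4))
E
```

```text
0 [[379.4, 202.0], [253.8, 202.1]] -0.0008
0.04 [[378.7, 203.7], [252.2, 202.2]] 0.0119
0.08 [[377.7, 205.5], [250.6, 202.3]] 0.0252
0.12 [[376.5, 207.3], [249.0, 202.4]] 0.0384
0.16 [[375.0, 209.1], [247.4, 202.4]] 0.0525
```

```bash
python3 -m creep '[[0,0.0005,0.0005,0],[0,0.0005,0,0],[0,0,0,0]]' >/dev/null; python3 tq.py
python3 -m creep '[[0,0.001,0,0],[0,0.001,0,0],[0,0,0,0]]' >/dev/null; python3 tq.py
python3 -m creep '[[0,0.001,0,0],[0,0.001,0,0],[0,0,0,0]]' >/dev/null; python3 tq.py
python3 -m creep '[[0,0.001,0,0],[0,0.001,0,0],[0,0.001,0,0],[0,0,0,0]]' >/dev/null; python3 tq.py
```

```text
F tool [-0.44 -1.1   2.85] M tool [ 0.071 -0.038 -0.053] w 0.0606 [0.5581 0.0046 0.0769]
F tool [ 0.45  0.29 -0.14] M tool [ 0.074 -0.002  0.014] w 0.0605 [0.5593 0.002  0.0772]
F tool [ 0.05 -0.26  0.91] M tool [-0.001 -0.019  0.005] w 0.0606 [5.594e-01 2.000e-04 7.680e-02]
F tool [ 0.3  -0.55  0.56] M tool [-0.021  0.002 -0.02 ] w 0.0605 [ 0.5599 -0.0027  0.0766]
```

```bash
python3 -m creep '[[0,0,-0.001,0],[0,0,-0.001,0],[0,0,-0.001,0],[0,0,0,0]]' >/dev/null; python3 tq.py
python3 -m creep '[[0,0,-0.003,0],[0,0,-0.005,0],[0,0,-0.008,0],[0,0,-0.012,0],[0,0,-0.015,0],[0,0,-0.015,0],[0,0,-0.01,0],[0,0,0,0]]' ; python3 tq.py
python3 - <<'E'
from h import *
f=grab_frame("wrist"); cv2.imwrite("pics/up.png",f["pixels"][:,:,::-1]); gr=cv2.cvtColor(f["pixels"],cv2.COLOR_RGB2GRAY).astype(float)
for u in range(250,380,12):
    d=np.gradient(cv2.GaussianBlur(gr[170:240,u:u+1],(1,5),1)[:,0]); i=d.argmax(); print(u,170+i,round(d[i],1),end="; ")
# tray floor corners & free zone from top camera
t=grab_frame("top"); cv2.imwrite("pics/top2.png",t["pixels"][:,:,::-1])
E
```

```text
F tool [ 0.08 -0.21  0.18] M tool [-0.03   0.029 -0.007] w 0.0606 [ 0.5601 -0.0025  0.08  ]
t: 16.77
tool_pos: [0.5626, -0.0028, 0.1518]
eef_rot: [179.8, -0.4, 14.2]
wrist_force: [0.3, 0.3, -0.0]
width: 0.0608
F tool [ 0.35 -0.27  0.04] M tool [ 0.042 -0.032 -0.035] w 0.0608 [ 0.5626 -0.0028  0.1518]
250 182 4.2; 262 205 32.1; 274 205 31.3; 286 206 31.7; 298 206 31.3; 310 207 31.6; 322 207 31.3; 334 208 30.5; 346 208 30.8; 358 209 30.4; 370 209 30.1;
```

```bash
python3 - <<'E'
from h import *
t=grab_frame("top"); im=t["pixels"]
m=mask(im,(0,150,80),(8,255,255))|mask(im,(172,150,80),(180,255,255)); z=np.zeros_like(m); z[190:225,430:475]=m[190:225,430:475]
q=np.argwhere(z)[:,::-1]; print("cap",q.mean(0),onz(t,q.mean(0),.135),onz(t,q.mean(0),.15))
print("white neck",onz(t,(446,206),.10))
# tray rim check on profile lines
g=cv2.cvtColor(im,cv2.COLOR_RGB2GRAY)
print(g[270,405:505].tolist()); print(g[240:310,470].tolist())
E
```

```text
cap [455.64 205.26] [ 0.51095997 -0.3033908   0.135     ] [ 0.51089747 -0.29897187  0.15      ]
white neck [ 0.50966171 -0.29239062  0.1       ]
[53, 51, 45, 51, 49, 48, 52, 46, 50, 47, 45, 43, 78, 84, 137, 179, 199, 200, 198, 199, 198, 197, 196, 198, 201, 197, 197, 195, 199, 197, 195, 199, 200, 195, 196, 197, 193, 196, 198, 196, 196, 195, 196, 198, 197, 198, 196, 197, 195, 194, 196, 197, 198, 196, 193, 194, 197, 195, 194, 195, 196, 196, 197, 197, 196, 200, 202, 201, 195, 196, 192, 198, 195, 194, 195, 196, 196, 194, 195, 197, 199, 199, 198, 195, 154, 117, 137, 106, 69, 82, 142, 102, 32, 13, 19, 22, 30, 25, 17, 22]
[202, 202, 200, 202, 202, 201, 203, 203, 202, 200, 201, 202, 204, 202, 204, 201, 203, 202, 202, 202, 200, 202, 200, 200, 203, 201, 200, 200, 200, 200, 200, 198, 198, 199, 197, 197, 197, 196, 197, 195, 196, 196, 193, 195, 194, 192, 193, 190, 193, 195, 196, 159, 92, 173, 173, 62, 19, 27, 26, 26, 32, 32, 34, 29, 35, 21, 26, 32, 35, 30]
```

```bash
python3 -m creep '[[-0.005,0.006,0,0.6],[-0.01,0.0125,0,0.6],[-0.0139,0.017,0,0.6],[-0.0139,0.017,0,0.6],[-0.0139,0.017,0,0.6],[-0.0139,0.017,0,0.6],[-0.0139,0.017,0,0.6],[-0.0139,0.017,0,0.6]]'|grep -E 'pos|rot|force|width'
python3 -m creep '[[-0.0139,0.017,0,0.6],[-0.0139,0.017,0,0.6],[-0.0139,0.017,0,0.6],[-0.0139,0.017,0,0.6],[-0.0139,0.017,0,0.6],[-0.0139,0.017,0,0.6],[-0.0139,0.017,0,0.6],[-0.0139,0.017,0,0.6]]'|grep -E 'pos|rot|force|width'
python3 -m creep '[[-0.0139,0.017,0,0.6],[-0.0139,0.017,0,0.6],[-0.01,0.0125,0,0.6],[-0.005,0.006,0,0.6],[0,0,0,0],[0,0,0,0],[0,0,0,0]]'
python3 - <<'E'
from h import *
f=grab_frame("wrist"); cv2.imwrite("pics/tr.png",f["pixels"][:,:,::-1]); gr=cv2.cvtColor(f["pixels"],cv2.COLOR_RGB2GRAY).astype(float)
for u in range(250,380,12):
    d=np.gradient(cv2.GaussianBlur(gr[170:240,u:u+1],(1,5),1)[:,0]); i=np.abs(d).argmax(); print(u,170+i,round(d[i],1),end="; ")
E
```

```text
tool_pos: [0.4865, -0.1415, 0.1463]
eef_rot: [-179.9, 0.1, 9.3]
wrist_force: [-0.3, 0.9, -0.2]
width: 0.0605
tool_pos: [0.3935, -0.29, 0.1464]
eef_rot: [-179.9, 0.1, 4.5]
wrist_force: [0.3, -0.5, -0.2]
width: 0.0606
t: 18.83
tool_pos: [0.3563, -0.344, 0.1471]
eef_rot: [-179.9, 0.0, 2.2]
wrist_force: [0.3, 0.2, -1.0]
width: 0.0605
250 234 -19.7; 262 204 28.7; 274 205 28.7; 286 205 28.1; 298 206 27.9; 310 206 27.5; 322 215 -36.5; 334 215 -41.9; 346 216 -27.8; 358 208 27.7; 370 209 28.1;
```

```bash
python3 -m creep '[[0,0,0.008,0],[0,0,0.015,0],[0,0,0.02,0],[0,0,0.025,0],[0,0,0.025,0],[0,0,0.022,0],[0,0,0.015,0],[0,0,0.01,0]]'|grep pos
python3 -m creep '[[0,0,0.006,0],[0,0,0.003,0],[0,0,0.002,0],[0,0,0,0],[0,0,0,0]]'|grep -E 'pos|force|width'; python3 tq.py
python3 -m creep '[[0,0,0.0015,0],[0,0,0.0015,0],[0,0,0.0015,0],[0,0,0,0],[0,0,0,0]]'|grep -E 'pos|force|width'; python3 tq.py
```

```text
tool_pos: [0.3553, -0.3426, 0.005]
tool_pos: [0.3569, -0.3456, -0.0025]
wrist_force: [0.5, 0.5, -0.4]
width: 0.0606
F tool [ 0.54 -0.45  0.45] M tool [-0.016 -0.01   0.002] w 0.0606 [ 0.3569 -0.3456 -0.0025]
tool_pos: [0.3561, -0.3448, -0.0079]
wrist_force: [0.2, 0.7, -1.2]
width: 0.0604
F tool [ 0.26 -0.7   1.2 ] M tool [-0.031  0.02   0.018] w 0.0604 [ 0.3561 -0.3448 -0.0079]
```

```bash
python3 -m creep '[[0,0,0.001,0],[0,0,0.001,0],[0,0,0.001,0],[0,0,0,0],[0,0,0,0]]'>/dev/null; python3 tq.py
python3 -m creep '[[0,0,0.001,0],[0,0,0.001,0],[0,0,0,0],[0,0,0,0]]'>/dev/null; python3 tq.py
python3 -m creep '[[0,0,0.001,0],[0,0,0.001,0],[0,0,0,0],[0,0,0,0]]'>/dev/null; python3 tq.py
```

```text
F tool [ 0.07  0.29 -0.31] M tool [ 0.037 -0.005  0.022] w 0.0605 [ 0.3563 -0.3449 -0.0108]
F tool [-1.2  -0.71 -4.38] M tool [ 0.249 -0.165  0.009] w 0.0609 [ 0.3564 -0.3453 -0.0123]
F tool [-1.74  2.68 -3.34] M tool [-0.207 -0.175  0.064] w 0.0605 [ 0.3565 -0.3459 -0.0145]
```

```bash
python3 -m creep '[[0,0,0.001,0],[0,0,0.001,0],[0,0,0,0],[0,0,0,0]]'>/dev/null; python3 tq.py
python3 -m creep '[[0,0,0.001,0],[0,0,0.001,0],[0,0,0,0],[0,0,0,0]]'>/dev/null; python3 tq.py
python3 -m creep '[[0,0,0.001,0],[0,0,0,0],[0,0,0,0]]'>/dev/null; python3 tq.py
```

```text
F tool [-0.39  2.05 -3.38] M tool [-0.259  0.104  0.021] w 0.0602 [ 0.3566 -0.3452 -0.0169]
F tool [ 0.35  1.85 -2.46] M tool [-0.202  0.062  0.045] w 0.0602 [ 0.3562 -0.3446 -0.0191]
F tool [ 0.52  1.5  -3.81] M tool [-0.161 -0.041 -0.012] w 0.0604 [ 0.3563 -0.3448 -0.0197]
```

```bash
cat > sl.py <<'E'
from h import *
f=grab_frame("wrist"); cv2.imwrite("pics/fl.png",f["pixels"][:,:,::-1]); gr=cv2.cvtColor(f["pixels"],cv2.COLOR_RGB2GRAY).astype(float)
m=mask(f["pixels"],(15,12,120),(45,90,255))
for u in range(256,376,12):
    d=np.gradient(cv2.GaussianBlur(gr[190:240,u:u+1],(1,5),1)[:,0]); i=d.argmax(); print(u,190+i,round(d[i],1),end="; ")
E
python3 sl.py
python3 -m creep '[[0,0,0.001,0],[0,0,0,0],[0,0,0,0]]'>/dev/null; python3 tq.py; python3 sl.py
```

```text
256 210 30.7; 268 210 32.6; 280 210 32.5; 292 210 32.1; 304 210 32.2; 316 210 32.5; 328 210 32.4; 340 210 32.4; 352 210 32.2; 364 210 32.2; F tool [-0.82  0.19 -7.63] M tool [-0.014 -0.106  0.   ] w 0.0605 [ 0.3564 -0.3447 -0.0203]
256 211 31.1; 268 211 33.1; 280 211 33.2; 292 211 33.2; 304 211 32.8; 316 211 33.1; 328 211 32.8; 340 211 33.4; 352 211 32.6; 364 211 32.9;
```

The cover is flat on the floor: its edge row is level at 210–211, as when it was seated, with 7 N of downward load. I'll relieve the load and let go gently.

```bash
python3 -m creep '[[0,0,-0.0005,0],[0,0,0,0],[0,0,0,0]]'>/dev/null; python3 tq.py
python3 -m creep '[[0,0.0005,0,0],[0,0,0,0],[0,0,0,0]]' 72 >/dev/null; python3 tq.py
python3 -m creep '[[0,0.0006,0,0],[0,0,0,0],[0,0,0,0]]' 73.5 >/dev/null; python3 tq.py
python3 -m creep '[[0,0.0006,0,0],[0,0,0,0],[0,0,0,0]]' 75 >/dev/null; python3 tq.py
python3 -m creep '[[0,0,0,0],[0,0,0,0],[0,0,0,0],[0,0,0,0],[0,0,0,0],[0,0,0,0],[0,0,0,0]]' 100 >/dev/null; python3 tq.py; python3 sl.py
```

```text
F tool [ 0.74  0.51 -4.37] M tool [-0.039  0.047  0.008] w 0.0604 [ 0.3563 -0.3447 -0.0203]
F tool [ 0.85 -0.73 -4.06] M tool [ 0.134  0.167 -0.028] w 0.0615 [ 0.3561 -0.3446 -0.0206]
F tool [ 2.09 -2.63 -3.21] M tool [ 0.375  0.164 -0.044] w 0.0626 [ 0.3558 -0.3447 -0.021 ]
F tool [-1.19 -1.07  0.15] M tool [0.068 0.021 0.026] w 0.0643 [ 0.3556 -0.3461 -0.021 ]
F tool [ 0.73  0.63 -0.31] M tool [ 0.007 -0.007 -0.01 ] w 0.0854 [ 0.3563 -0.3466 -0.0204]
256 212 28.5; 268 212 29.0; 280 212 29.3; 292 212 29.0; 304 212 28.7; 316 212 28.9; 328 213 29.5; 340 213 29.8; 352 213 29.4; 364 213 29.4;
```

```bash
python3 -m creep '[[0,0,-0.003,0],[0,0,-0.005,0],[0,0,-0.01,0],[0,0,-0.02,0],[0,0,-0.03,0],[0,0,-0.03,0],[0,0,-0.03,0],[0,0,-0.03,0]]'|grep -E "pos|force"
python3 -m creep '[[0,0,-0.03,0],[0,0,-0.02,0],[0,0,0,0],[0,0,0,0],[0,0,0,0]]'
python3 - <<'E'
from h import *
f=grab_frame("wrist"); im=f["pixels"]; cv2.imwrite("pics/end.png",im[:,:,::-1])
hsv=cv2.cvtColor(im,cv2.COLOR_RGB2HSV)
g=mask(im,(45,90,40),(85,255,255)); c=pix(f,[.356,-.345,.02]).astype(int); z=np.zeros_like(g); z[c[1]-70:c[1]+70,c[0]-70:c[0]+70]=g[c[1]-70:c[1]+70,c[0]-70:c[0]+70]
r,_=rect(z); print("tab",[onz(f,q,.025).round(4).tolist() for q in cv2.boxPoints(r)])
for z0 in (.003,.023): print(z0,"tray inner corner px",[pix(f,[x,y,z0]).round(0).tolist() for x,y in [(.306,-.24),(.306,-.425)]])
w=mask(im,(18,22,60),(40,110,255)); z=np.zeros_like(w); z[c[1]-80:c[1]+80,c[0]-80:c[0]+80]=w[c[1]-80:c[1]+80,c[0]-80:c[0]+80]
r,_=rect(cv2.morphologyEx(z,cv2.MORPH_CLOSE,np.ones((9,9)))); P=np.array([onz(f,q,.023) for q in cv2.boxPoints(r)]); print("cover top",P.round(4).tolist(),P.mean(0),np.linalg.norm(P-np.roll(P,1,0),axis=1).round(4))
E
```

```text
tool_pos: [0.3562, -0.3465, 0.1401]
wrist_force: [1.0, -1.0, -0.5]
t: 25.45
tool_pos: [0.3558, -0.3459, 0.1871]
eef_rot: [-180.0, 0.0, 2.2]
wrist_force: [-0.5, 0.7, -0.2]
width: 0.0851
tab [[0.3686, -0.3737, 0.025], [0.3687, -0.3779, 0.025], [0.3482, -0.3793, 0.025], [0.348, -0.375, 0.025]]
0.003 tray inner corner px [[229.0, 207.0], [387.0, 212.0]]
0.023 tray inner corner px [[224.0, 213.0], [390.0, 219.0]]
cover top [[0.3868, -0.3105, 0.023], [0.3891, -0.3715, 0.023], [0.3237, -0.3756, 0.023], [0.3212, -0.3109, 0.023]] [ 0.35521124 -0.34212268  0.023     ] [0.0655 0.0611 0.0655 0.0648]
```

```bash
python3 -c "
from plant import *
print(job_done())"
```

```text
the job is handed in; nothing more can be done
None
```

The cover is off the power supply and lies flat, louvres up, in the free half of the steel tray, and I've handed the job in. It took about 25 s of the 54 s; no verdict came back.

**How it went**
- **Squeeze:** I pinched the tab about 4 mm in, against the bare wall between the lugs.
- **Swing:** I swung the tab edge up to about 0.12 rad with the lugs still under their lips. I then drew the lugs out about 8 mm and lifted the cover clear.
- **Set-down:** I lowered it into the tray until it lay level with about 7 N of downward load, then opened the fingers in steps and backed away.

**Last checks**
- **Position:** the cover is centred near (0.355, -0.34), inside the tray walls. Its top measures 65.5 mm along x against the given 66 mm.
- **Tab:** its outer face is about 38 mm from the cover's middle, against 36 mm at rest, so it has sprung back out.
- **Robot:** fingers open, tool at 0.187 m, wrist force about zero.

**What disagreed**
- **Fingertip position:** both cameras showed the fingertips about 28 mm further back than the stated tool point. I went by the cameras, and the guarded descent met no contact, which bore that out.
- **Lip load:** my first lift put about 7 N on the lips, under the 10 N limit. I eased it by shifting the pinch towards the lugs.
- **Cover and mount middles:** the wrist camera put them 1.7 mm apart, more than the 1 mm of play.
- **Cover's y size:** my colour mask gave 61 to 65 mm instead of 56 mm, probably because it took in lugs, tab or shadow.

I didn't re-measure the bystanders afterwards. No unexpected contact force showed while carrying or backing away.

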